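# Pack the last pull-off dolly into its round tin

## Robot

A 6-joint arm with a two-finger parallel gripper is mounted at the origin on the work surface. World frame = base frame: x ahead of the robot, y to its left, z up, the work surface at z = 0. Lengths are in m, angles in rad, forces in N, time in s.
With the tool pointing down it reaches from about 0.375 to 0.9 m from the base axis. Payload 3.1 kg.
Tool frame: the origin (TCP) lies midway between the tips of the shut fingers; the grasp point (between the pads) lies 19 mm behind it; z points along the fingers, y is the line along which they close (so a half turn about z gives the same grasp; the last joint's range is limited). The gripper opens to 85 mm and grips with 20 to 120 N. Pads are 22 mm wide; open, the fingers measure 114 mm over their backs; the gripper's body (76 mm by 85 mm) begins 54 mm behind the grasp point. The pads swing forward as they close: fully open they stand 13 mm farther back than shut.
Start: joints at [-1.419, 0.527, 1.433, -0, 1.181, -0.178], TCP at [0.202, -0.591, 0.231] pointing down, gripper open.
Joint ranges: [-3.08, 3.08], [-0.75, 2.2], [0.22, 2.44], [-1.43, 4.57], [0, 2.65], [-2.85, 2.85]. Speed limits (rad/s): [2.79, 2.79, 3.14, 3.14, 3.14, 3.14].

## Interface

Orientations are given as [roll, pitch, yaw] about the fixed x, y, z axes, in that order (R = Rz(yaw) Ry(pitch) Rx(roll)).
In Python, from bench import r, imaging gives the robot as it stands.
- The arm moves only by the shell command python3 -m crank 'ROWS'. ROWS is JSON, a list of rows, each an object with "delta_rot": the turn, a rotation vector about the tool's x, y, z in units of 6 degrees (1.0 is 6 degrees), a list of three; "delta_pos": the shift along the tool's x, y, z in units of 40 mm (1.0 is 40 mm), a list of three; "claw": the finger opening in mm, from 0 to 85.4. A call has 1 to 5 rows; each row shifts and turns the commanded pose from where the row before left it, along the tool's axes as they then stand; what a row does not reach is not made up. A row lasts 1/10 s, in which the tool goes at most 50 mm and 8.59 degrees, less where a joint would pass 70% of its speed; a pose out of reach is approached as far as the arm can. A call is refused whole if a number of a shift passes 1 or a number of a turn 1, either way. A call with a gripper value outside its range is refused whole. The fingers move at their own pace and stop on an object; the grip force is fixed at half the most. Time passes only in rows, so rows that do not move let the fingers close. It gives the time, the measured TCP pose, the force, the opening and the grip force at its end, in the units of the state.
- r.get_obs(): the state, without advancing time (a new reading comes with each control period).
- imaging.get_image(name): name is "scene" or "top" or "wrist"; returns a dict with "frame" (480x640x3 uint8, red, green, blue), "intrinsics" (3x3 intrinsics, pixels), "k1" (the pictures are not rectified: a ray, as slopes to the right and down, at radius r is drawn at 1 + k1 r^2 times it, then the intrinsics apply), "eye" and "rotation" of the camera in the world. Camera axes: x right, y up, looking along -z (the intrinsics and any distortion apply to the point x, -y, -z); pixel columns grow to the right and rows downward; lengths in m; the calibration is good to about 2 mm. A picture is of the moment at which its call begins. There is no depth.
- r.hand_in(): hands the job in; it is judged then, once.
The state is a dict: "time_s": time; "q": joint angles; "dq": joint speeds; "joint_torque": joint torques, N m; "position": TCP position; "tool_rot": TCP orientation; "contact_force": force on the tool from outside, world axes, zero at the start; "torque": the same for the moment, N m; "grip_width": finger opening in m; "gripper_force": force on a finger pad.
Only numpy, scipy, OpenCV 4.12 (cv2) and the standard library are available. Lean on these libraries where they do the work, as an engineer would, in place of code of your own. Each camera call takes 0.05 s, during which the arm holds its last target. There are 200 camera calls.

## Task

Finish packing the round tin: set the round pull-off dolly that is drying on the sloping rack in with the other six, so that all seven stand flat on the tin's floor, studs up, one in the middle and six round it. One of those along the rim has wandered into the middle of the open stretch and has to be closed up to a neighbour to make room. Set dollies down rather than dropping them, keep the tin about where it is, and leave the square plate on the rack and the tin's cover as they stand.

Things in the scene. Friction and masses are not known exactly. Their poses are not given: they have to be found in the camera images.
- dolly_a_mid (a point): Round steel pull-off dolly: disc 50 mm across, 22 thick, top edge bevelled 3 mm; on it a hex nut (27 over corners, 8 high), then a pull stud to grip, 16 mm across, free for 42 mm; 72 tall, 0.38 kg. Point: on its axis half-way up, 36 mm above the underside; z up the stud. It stands in the middle of the tin.
- dolly_b_mid (a point): Round steel pull-off dolly: disc 50 mm across, 22 thick, top edge bevelled 3 mm; on it a hex nut (27 over corners, 8 high), then a pull stud to grip, 16 mm across, free for 42 mm; 72 tall, 0.38 kg. Point: on its axis half-way up, 36 mm above the underside; z up the stud. It stands in its place in the ring along the tin's rim.
- dolly_c_mid (a point): Round steel pull-off dolly: disc 50 mm across, 22 thick, top edge bevelled 3 mm; on it a hex nut (27 over corners, 8 high), then a pull stud to grip, 16 mm across, free for 42 mm; 72 tall, 0.38 kg. Point: on its axis half-way up, 36 mm above the underside; z up the stud. It stands in its place in the ring along the tin's rim.
- dolly_d_mid (a point): Round steel pull-off dolly: disc 50 mm across, 22 thick, top edge bevelled 3 mm; on it a hex nut (27 over corners, 8 high), then a pull stud to grip, 16 mm across, free for 42 mm; 72 tall, 0.38 kg. Point: on its axis half-way up, 36 mm above the underside; z up the stud. It stands in its place in the ring along the tin's rim.
- dolly_e_mid (a point): Round steel pull-off dolly: disc 50 mm across, 22 thick, top edge bevelled 3 mm; on it a hex nut (27 over corners, 8 high), then a pull stud to grip, 16 mm across, free for 42 mm; 72 tall, 0.38 kg. Point: on its axis half-way up, 36 mm above the underside; z up the stud. It stands in its place in the ring along the tin's rim.
- dolly_f_mid (a point): Round steel pull-off dolly: disc 50 mm across, 22 thick, top edge bevelled 3 mm; on it a hex nut (27 over corners, 8 high), then a pull stud to grip, 16 mm across, free for 42 mm; 72 tall, 0.38 kg. Point: on its axis half-way up, 36 mm above the underside; z up the stud. The one that has wandered along the rim to mid-way in the open stretch: too little room either side of it.
- dolly_g_mid (a point): Round steel pull-off dolly: disc 50 mm across, 22 thick, top edge bevelled 3 mm; on it a hex nut (27 over corners, 8 high), then a pull stud to grip, 16 mm across, free for 42 mm; 72 tall, 0.38 kg. Point: on its axis half-way up, 36 mm above the underside; z up the stud. The seventh: on the rack's sloping sheet, disc down against the lip, stud leaning 30 degrees; 0.30 to 0.48 kg.
- tin_floor (a point): Shallow round metal tin, loose on the bench, 164 mm across inside, 172 over the rim, 24 deep, 27 tall. Point: centre of its inner floor, 3 mm above the bench, z up. It takes seven dollies, one in the middle, six round it, 14 mm to spare across. Four ring places side by side are filled (about 55 mm from the centre, 60 degrees apart); the wandered dolly stands in the arc the other two must share.
- rack: Draining rack fixed to the bench: steel sheet 210 mm wide, 115 mm up the slope, at 30 degrees, low edge with a 9 mm lip towards the robot's right. Origin: on the bench under its centre; x level, in the up-slope direction, y along the lip, z up. Studs of what stands on it lean 30 degrees from z towards -x. A round dolly and a square plate stand on it about 105 mm apart, in either order.
- square_plate_mid (a point): Square steel pull plate, not to be moved: 50 x 50 x 22 mm with the same nut and stud as the round dollies, 72 mm tall, beside the round one on the sloping rack. Point: on its axis, 36 mm above the underside; z along the stud.
- cover: The tin's deep cover, 179 mm across and 66 mm high, loose, standing mouth down on the bench on the far side; to be left alone. Origin: under its centre. Farther off stand a heavy steel prism mould (52 mm high) beyond the tin and a stack of mortar prisms (120 mm high) at far left, both out of the way.
Not all that is in view belongs to the job. Leave any orange or red look-alike of the part that bears dolly_f_mid alone.

How it is judged:
By the outcome, as a careful person would: the job done as asked, in the order asked, and still so for the second after the job is handed in, with the robot touching nothing.
It also fails if it takes over 45 s, if anything falls off the work surface, if the arm or the gripper's body presses on something with over 40 N, if the wrist force passes 120 N, or if a joint passes its speed limit or range.

## Working session

There is one attempt and no reset: what is moved stays moved. The work goes in short steps, Python scripts to look and compute and a shell command to move; the robot and the scene stay as the last step left them, time stands still between calls to the robot, and variables do not carry over. Pictures are saved under pics/ and viewed, at most 10 in all, crops included, and the job is handed in when it is done.

```bash
ls; mkdir -p pics; cat > h.py <<'E'
import numpy as np, cv2
from bench import r, imaging
def get(n,save=None):
    d=imaging.get_image(n); 
    if save: cv2.imwrite('pics/'+save,cv2.cvtColor(d['frame'],cv2.COLOR_RGB2BGR))
    return d
def ray(d,px):
    K=np.array(d['intrinsics']);k1=float(d['k1'])
    p=np.atleast_2d(np.array(px,float)); s=cv2.undistortPoints(p[:,None],K,np.array([k1,0,0,0.]))[:,0]
    v=np.c_[s[:,0],-s[:,1],-np.ones(len(s))]@np.array(d['rotation']).T
    return np.array(d['eye']),v
def onz(d,px,z):
    e,v=ray(d,px); return e+v*((z-e[2])/v[:,2:3])
def proj(d,P):
    P=np.atleast_2d(P); c=(P-np.array(d['eye']))@np.array(d['rotation'])
    s=np.c_[c[:,0]/-c[:,2],-c[:,1]/-c[:,2]]; q=(s**2).sum(1,keepdims=True)
    s=s*(1+d['k1']*q); K=np.array(d['intrinsics']); return s*[K[0,0],K[1,1]]+[K[0,2],K[1,2]]
E
python3 - <<'E'
from h import *
o=r.get_obs();print(o['time_s'],o['position'],o['tool_rot'],o['grip_width'])
for n in['scene','top']:
    d=get(n,n+'1.png');print(n,d['eye'],d['k1'],np.array(d['intrinsics']).tolist(),np.array(d['rotation']).round(3).tolist())
E
```

```text
pics
0.0 [ 0.2023231  -0.59059947  0.2303198 ] [-3.13944547e+00 -3.76688422e-04  3.29782638e-01] 0.0853837430700295
scene [1.36874558 0.01155708 0.63718424] -0.05903662222868427 [[484.27491608488634, 0.0, 323.2950132051504], [0.0, 484.27491608488634, 233.91433117842624], [0.0, 0.0, 1.0]] [0.911, -0.004, 1.641]
top [ 0.54542054 -0.0151314   0.96630239] 0.017602539147494673 [[502.8592908452622, 0.0, 315.25672394458314], [0.0, 502.8592908452622, 229.18272517622447], [0.0, 0.0, 1.0]] [0.068, 0.009, -1.565]
```

```bash
cat >> h.py <<'E'
from scipy.spatial.transform import Rotation as Ro
_get=get
def get(n,save=None):
    d=dict(_get(n,save)); d['rotation']=Ro.from_euler('xyz',np.ravel(d['rotation'])).as_matrix(); d['k1']=float(d['k1']); return d
E
ls pics
```

```text
scene1.png
top1.png
```

View pics/scene1.png

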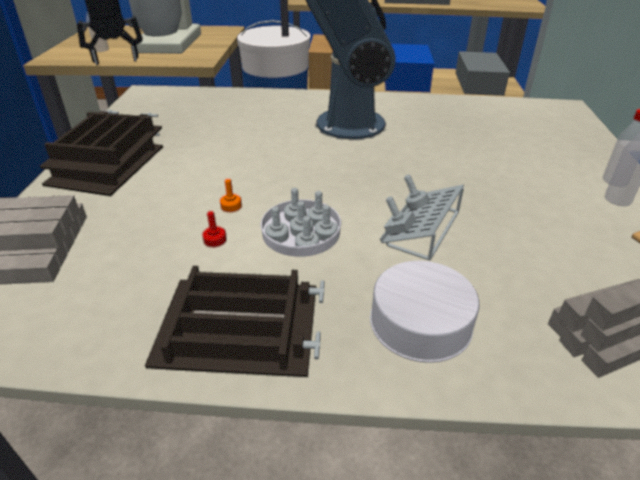

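View pics/top1.png

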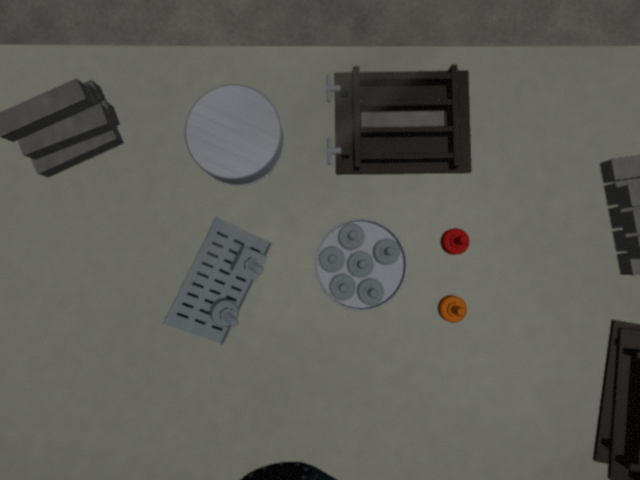

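```bash
python3 - <<'E'
import cv2,numpy as np
t=cv2.imread('pics/top1.png')[205:355,155:415]; s=cv2.imread('pics/scene1.png')[165:265,250:476]
a=cv2.resize(t,(520*3//2,450),interpolation=3); 
a=cv2.convertScaleAbs(a,alpha=1.5)
cv2.imwrite('pics/c_top.png',a)
b=cv2.resize(s,None,fx=3.5,fy=3.5,interpolation=3); cv2.imwrite('pics/c_sc.png',b)
E
```

```text
(no output)
```

View pics/c_top.png

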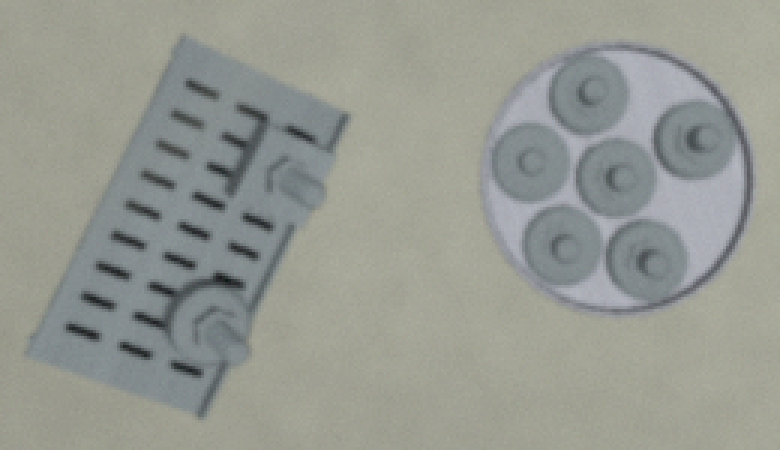

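View pics/c_sc.png

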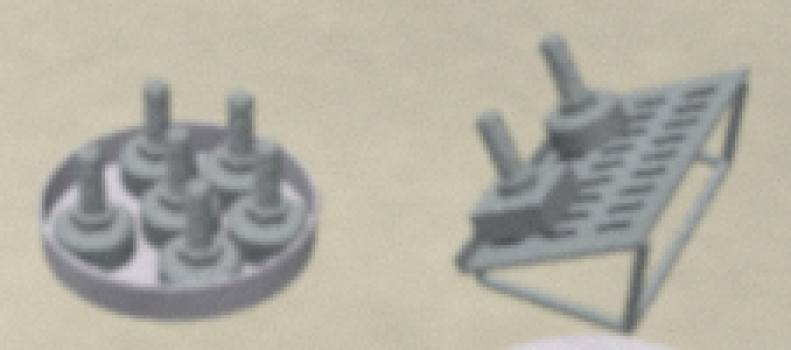

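```bash
cat >> h.py <<'E'
def tri(d1,p1,d2,p2):
    A=np.zeros((3,3));b=np.zeros(3);L=[]
    for d,p in((d1,p1),(d2,p2)):
        e,v=ray(d,p);v=v[0]/np.linalg.norm(v[0]);M=np.eye(3)-np.outer(v,v);A+=M;b+=M@e;L.append((M,e))
    x=np.linalg.solve(A,b);return x,[np.linalg.norm(M@(x-e)) for M,e in L]
def rows(T,rpy=None):
    "deltas from measured TCP to target, tool axes, units"
    o=r.get_obs();R=Ro.from_euler('xyz',o['tool_rot']);dp=R.inv().apply(np.array(T)-o['position'])/.04
    print('dpos',dp.round(3),'drot',None if rpy is None else ((R.inv()*rpy).as_rotvec(degrees=True)/6).round(3))
E
python3 - <<'E'
from h import *
t=get('top');s=get('scene')
C=np.array([(588,94),(531,163),(563,246),(647,259),(616,178),(693,140)])/3+[155,205]
S=np.array([(595,90),(532,161),(568,249),(655,264),(622,177),(707,138)])/3+[155,205]
p=onz(t,C,.023);q=onz(t,S,.075)
print(np.c_[p,q].round(4))
for P in(p,q):
  v=P[:,:2]-P[4,:2];print(np.hypot(*v.T).round(3),np.degrees(np.arctan2(v[:,1],v[:,0])).round(0))
a=tri(t,(233.7,321.3),s,(408,177));b=tri(t,(226,313.3),s,(414.9,191.3));print(a,b,np.linalg.norm(a[0]-b[0]),(a[0]-b[0])/np.linalg.norm(a[0]-b[0]))
print(onz(t,[(270.3,243.3),(222.7,343.7)],.02))
# tin rim
print(onz(t,np.array([(482,180),(753,180),(617,42),(617,313)])/3+[155,205],.027))
E
```

```text
[[ 0.5962 -0.0737  0.023   0.5958 -0.0746  0.075 ]
 [ 0.5529 -0.0382  0.023   0.5536 -0.0375  0.075 ]
 [ 0.5015 -0.0583  0.023   0.5022 -0.0588  0.075 ]
 [ 0.4939 -0.1104  0.023   0.4938 -0.1098  0.075 ]
 [ 0.5439 -0.0912  0.023   0.5446 -0.0905  0.075 ]
 [ 0.5678 -0.1392  0.023   0.5678 -0.1406  0.075 ]]
[0.055 0.054 0.054 0.054 0.    0.054] [  19.   80.  142. -159.    0.  -63.]
[0.054 0.054 0.053 0.054 0.    0.055] [  17.   80.  143. -159.    0.  -65.]
(array([0.44423437, 0.13389825, 0.08691045]), [np.float64(0.0007091701549010272), np.float64(0.0007091701549010733)]) (array([0.4549389 , 0.15223733, 0.05758252]), [np.float64(4.828613901442026e-05), np.float64(4.828613901436304e-05)]) 0.03620822860014995 [-0.29563803 -0.5064892   0.80997953]
[[0.58232621 0.07805754 0.02      ]
 [0.39525749 0.16415195 0.02      ]]
[[ 0.54210795 -0.0077143   0.027     ]
 [ 0.54320055 -0.17565773  0.027     ]
 [ 0.62858419 -0.09147144  0.027     ]
 [ 0.46086632 -0.09146015  0.027     ]]
```

Candidates for the wandered dolly: in-tin dolly at top px (386,251), plus the orange (453,309) and red (455,241) look-alikes outside the tin. I choose the grey one in the tin at ring angle -64°, where its neighbours are 82° and 95° off. On the rack, (225,313) is round and (252,262) is the square plate; the crops confirm this.

```bash
python3 -m crank '[{"delta_pos":[0.94,-0.59,0],"delta_rot":[0,0,-0.6],"claw":85},{"delta_pos":[0.94,-0.59,0],"delta_rot":[0,0,0],"claw":60},{"delta_pos":[0.94,-0.59,0],"delta_rot":[0,0,0],"claw":40},{"delta_pos":[0.94,-0.59,0],"delta_rot":[0,0,0],"claw":34},{"delta_pos":[0.94,-0.59,0],"delta_rot":[0,0,0],"claw":34}]'
python3 -c "
from h import *
rows([.568,-.140,.19],Ro.from_euler('xyz',[3.1416,0,1.22]))"
```

```text
time_s: 0.7
position: [0.3339, -0.4104, 0.2312]
tool_rot: [-3.141, -0.0, 0.392]
contact_force: [-0.4, 0.4, -0.0]
grip_width: 0.0344
gripper_force: 0.0
dpos [ 7.992 -4.011  1.032] drot [-1.000e-03 -2.000e-03 -7.906e+00]
```

```bash
python3 -m crank '[{"delta_pos":[1,-0.5,0],"delta_rot":[0,0,0],"claw":34},{"delta_pos":[1,-0.5,0],"delta_rot":[0,0,0],"claw":34},{"delta_pos":[1,-0.5,0],"delta_rot":[0,0,0],"claw":34},{"delta_pos":[1,-0.5,0.2],"delta_rot":[0,0,0],"claw":34},{"delta_pos":[1,-0.5,0.2],"delta_rot":[0,0,0],"claw":34}]' >/dev/null
python3 -m crank '[{"delta_pos":[1,-0.5,0.2],"delta_rot":[0,0,0],"claw":34},{"delta_pos":[0.6,-0.4,0.2],"delta_rot":[0,0,-1],"claw":34},{"delta_pos":[0,0,0.2],"delta_rot":[0,0,-1],"claw":34},{"delta_pos":[0,0,0],"delta_rot":[0,0,-1],"claw":34},{"delta_pos":[0,0,0],"delta_rot":[0,0,-1],"claw":34}]' 
python3 -m crank '[{"delta_pos":[0,0,0],"delta_rot":[0,0,-1],"claw":34},{"delta_pos":[0,0,0],"delta_rot":[0,0,-1],"claw":34},{"delta_pos":[0,0,0],"delta_rot":[0,0,-1],"claw":34},{"delta_pos":[0,0,0],"delta_rot":[0,0,-0.9],"claw":34}]' 
python3 -c "
from h import *
rows([.568,-.140,.15],Ro.from_euler('xyz',[3.1416,0,1.22]))
w=get('wrist','w1.png')
print(w['eye'],proj(w,[[.568,-.140,.075],[.568,-.140,.023],[.544,-.091,.075]]))"
```

```text
time_s: 1.7
position: [0.525, -0.1846, 0.1907]
tool_rot: [-3.14, 0.0, 0.817]
contact_force: [0.3, -0.2, 1.1]
grip_width: 0.034
gripper_force: 0.0
time_s: 2.1
position: [0.525, -0.1853, 0.1912]
tool_rot: [-3.141, -0.0, 1.224]
contact_force: [-0.5, 0.9, 0.9]
grip_width: 0.0341
gripper_force: 0.0
dpos [1.429 0.627 1.029] drot [-0.003 -0.001  0.039]
[ 0.54782707 -0.12448482  0.33424601] [[351.46105577 157.36736053]
 [345.40315112 155.36260925]
 [291.49382792  96.13050331]]
```

View pics/w1.png

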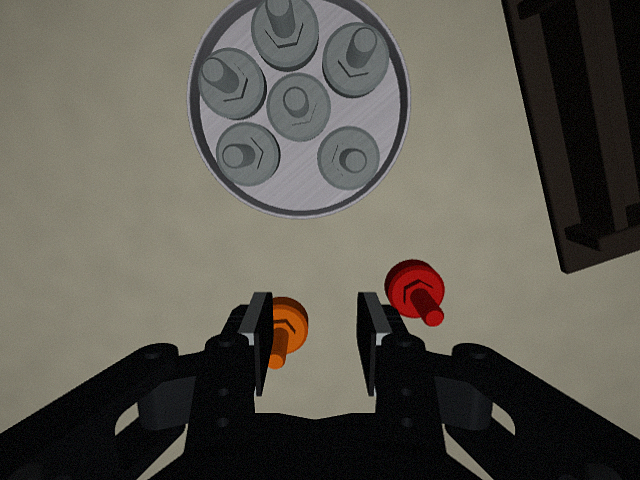

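```bash
python3 -m crank '[{"delta_pos":[0.75,0.35,0.2],"delta_rot":[0,0,0],"claw":34},{"delta_pos":[0.65,0.28,0.8],"delta_rot":[0,0,0],"claw":34},{"delta_pos":[0,0,0.4],"delta_rot":[0,0,0],"claw":34},{"delta_pos":[0,0,0],"delta_rot":[0,0,0],"claw":34}]' 
python3 -c "
from h import *
w=get('wrist','w2.png')
print(proj(w,[[.568,-.140,.075]]))
import json
rows([.568,-.140,.1])
" 
```

```text
time_s: 2.55
position: [0.5664, -0.1399, 0.1327]
tool_rot: [-3.136, -0.0, 1.22]
contact_force: [-0.1, -0.5, 0.3]
grip_width: 0.0341
gripper_force: 0.0
[[316.65702717 265.76712458]]
dpos [0.026 0.016 0.853] drot None
```

View pics/w2.png

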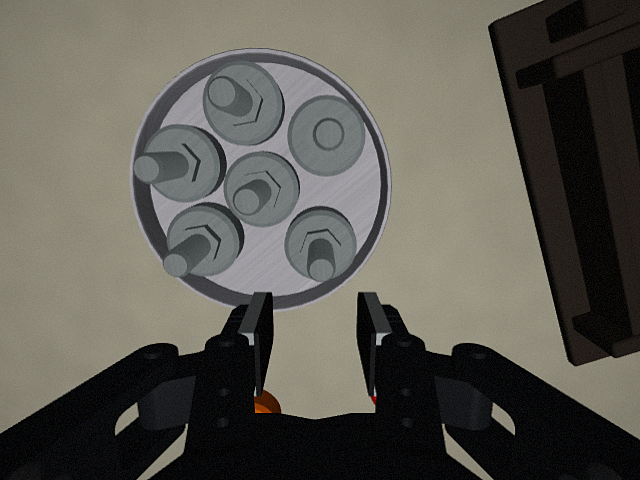

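The wrist view shows F's stud tip at (321,269), close to the predicted (317,266), and it lies between the fingers. Descending to grip.

```bash
python3 -m crank '[{"delta_pos":[0,0.05,0.8],"delta_rot":[0,0,0],"claw":34},{"delta_pos":[0,0,0.8],"delta_rot":[0,0,0],"claw":34},{"delta_pos":[0,0,0.5],"delta_rot":[0,0,0],"claw":34},{"delta_pos":[0,0,0.2],"delta_rot":[0,0,0],"claw":34},{"delta_pos":[0,0,0],"delta_rot":[0,0,0],"claw":34}]' 
python3 -m crank '[{"delta_pos":[0,0,0],"delta_rot":[0,0,0],"claw":8},{"delta_pos":[0,0,0],"delta_rot":[0,0,0],"claw":8},{"delta_pos":[0,0,0],"delta_rot":[0,0,0],"claw":8},{"delta_pos":[0,0,0],"delta_rot":[0,0,0],"claw":8}]' 
```

```text
time_s: 3.1
position: [0.5697, -0.1426, 0.0433]
tool_rot: [-3.141, -0.0, 1.219]
contact_force: [0.3, -0.7, 0.9]
grip_width: 0.0339
gripper_force: 0.0
time_s: 3.5
position: [0.5705, -0.1425, 0.0446]
tool_rot: [3.14, 0.0, 1.22]
contact_force: [-1.9, -0.1, 5.7]
grip_width: 0.0144
gripper_force: 58.9
```

```bash
python3 -m crank '[{"delta_pos":[0,0,-0.1],"delta_rot":[0,0,0],"claw":8},{"delta_pos":[0,0,-0.08],"delta_rot":[0,0,0],"claw":8},{"delta_pos":[0.15,0.08,0],"delta_rot":[0,0,0],"claw":8},{"delta_pos":[0.17,0.08,0],"delta_rot":[0,0,0],"claw":8},{"delta_pos":[0.15,0.08,0],"delta_rot":[0,0,0],"claw":8}]' 
python3 -m crank '[{"delta_pos":[0,0,0],"delta_rot":[0,0,0],"claw":8},{"delta_pos":[0,0,0],"delta_rot":[0,0,0],"claw":8}]'
python3 -c "
from h import *
w=get('wrist','w3.png');t=get('top','t3.png')"
```

```text
time_s: 4.0
position: [0.5858, -0.127, 0.0502]
tool_rot: [-3.141, -0.0, 1.22]
contact_force: [0.5, 0.5, -3.6]
grip_width: 0.0143
gripper_force: 58.5
time_s: 4.2
position: [0.5854, -0.1273, 0.0502]
tool_rot: [-3.141, 0.0, 1.221]
contact_force: [-0.8, -0.9, -4.2]
grip_width: 0.0145
gripper_force: 58.5
```

View pics/w3.png

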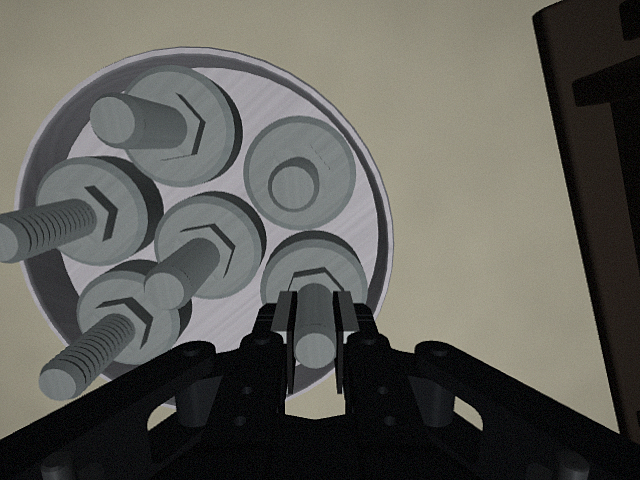

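F is lifted with its weight showing (about 4 N) and stands next to B with a small gap. Setting it down.

```bash
python3 -m crank '[{"delta_pos":[0,0,0.06],"delta_rot":[0,0,0],"claw":8},{"delta_pos":[0,0,0.06],"delta_rot":[0,0,0],"claw":8},{"delta_pos":[0,0,0.03],"delta_rot":[0,0,0],"claw":8},{"delta_pos":[0,0,0],"delta_rot":[0,0,0],"claw":8}]' 
```

```text
time_s: 4.7
position: [0.5851, -0.1279, 0.0447]
tool_rot: [-3.141, 0.0, 1.22]
contact_force: [-1.4, 0.2, -0.1]
grip_width: 0.0144
gripper_force: 58.8
```

```bash
python3 -m crank '[{"delta_pos":[0,0,0.01],"delta_rot":[0,0,0],"claw":10},{"delta_pos":[0,0,0],"delta_rot":[0,0,0],"claw":30},{"delta_pos":[0,0,0],"delta_rot":[0,0,0],"claw":30},{"delta_pos":[0,0,0],"delta_rot":[0,0,0],"claw":30}]' 
python3 -m crank '[{"delta_pos":[0,0,-0.4],"delta_rot":[0,0,0],"claw":30},{"delta_pos":[0,0,-0.9],"delta_rot":[0,0,0],"claw":30},{"delta_pos":[0,0,-1],"delta_rot":[0,0,0],"claw":30},{"delta_pos":[0,0,-1],"delta_rot":[0,0,0],"claw":30},{"delta_pos":[0,0,-0.5],"delta_rot":[0,0,0],"claw":34}]' 
python3 - <<'E'
from h import *
n=np.array([-.209,-.454,.866]); y=np.array([.908,-.418,0]); # closing axis
base=np.array([.4549,.1522,.0576])   # near nut top/stud base
z=-n; x=np.cross(y,z); R=Ro.from_matrix(np.c_[x,y,z]); print(R.as_euler('xyz'))
g=np.array([.4442,.1339,.0869])-.021*n # grasp pt on the stud
print('tcp grasp',g+.019*z,'pre',g+.019*z+.08*n)
rows(g+.019*z+.1*n,R)
E
```

```text
time_s: 5.1
position: [0.5859, -0.1279, 0.0443]
tool_rot: [3.14, -0.0, 1.22]
contact_force: [-0.6, -0.2, -0.2]
grip_width: 0.0301
gripper_force: 0.0
time_s: 5.6
position: [0.5873, -0.1284, 0.2]
tool_rot: [3.135, 0.0, 1.22]
contact_force: [0.4, -0.5, -1.0]
grip_width: 0.0342
gripper_force: 0.0
[ 3.14159265 -0.52343562  1.13936675]
tcp grasp [0.45256 0.15206 0.05226] pre [0.43584 0.11574 0.12154]
dpos [ 4.183 -5.683  1.49 ] drot [-0.139  4.995  0.769]
```

```bash
python3 -m crank '[{"delta_pos":[0.7,-0.95,0],"delta_rot":[0,0,0],"claw":34},{"delta_pos":[0.7,-0.95,0],"delta_rot":[0,0,0],"claw":34},{"delta_pos":[0.7,-0.95,0],"delta_rot":[0,0,0],"claw":34},{"delta_pos":[0.7,-0.95,0],"delta_rot":[0,0,0],"claw":34},{"delta_pos":[0.7,-0.95,0],"delta_rot":[0,0,0],"claw":34}]' 
python3 -m crank '[{"delta_pos":[0,0,0],"delta_rot":[0,1,0.15],"claw":34},{"delta_pos":[0,0,0],"delta_rot":[0,1,0.15],"claw":34},{"delta_pos":[0,0,0],"delta_rot":[0,1,0.15],"claw":34},{"delta_pos":[0,0,0],"delta_rot":[0,1,0.15],"claw":34},{"delta_pos":[0,0,0],"delta_rot":[0,1,0.15],"claw":34}]' 
python3 - <<'E'
from h import *
n=np.array([-.209,-.454,.866]); y=np.array([.908,-.418,0]); z=-n; x=np.cross(y,z); R=Ro.from_matrix(np.c_[x,y,z])
rows(np.array([.45256,.15206,.05226])+.1*n,R)
E
```

```text
time_s: 6.1
position: [0.4541, 0.0703, 0.1963]
tool_rot: [3.141, -0.001, 1.219]
contact_force: [-0.0, 0.4, -0.2]
grip_width: 0.0338
gripper_force: 0.0
time_s: 6.6
position: [0.4558, 0.0688, 0.1969]
tool_rot: [-3.122, -0.527, 1.135]
contact_force: [-0.1, 1.2, -0.5]
grip_width: 0.0339
gripper_force: 0.0
dpos [-0.208 -0.916  1.575] drot [-0.163 -0.033 -0.038]
```

```bash
python3 -m crank '[{"delta_pos":[-0.1,-0.46,0.7],"delta_rot":[-0.16,0,0],"claw":34},{"delta_pos":[-0.1,-0.46,0.8],"delta_rot":[0,0,0],"claw":34},{"delta_pos":[0,0,0],"delta_rot":[0,0,0],"claw":34}]' 
python3 - <<'E'
from h import *
n=np.array([-.209,-.454,.866]); y=np.array([.908,-.418,0]); z=-n; x=np.cross(y,z); R=Ro.from_matrix(np.c_[x,y,z])
rows(np.array([.45256,.15206,.05226]),R)
w=get('wrist','w4.png');print(proj(w,[[.4442,.1339,.0869],[.4549,.1522,.0576]]))
E
```

```text
time_s: 6.9
position: [0.4264, 0.1076, 0.1386]
tool_rot: [-3.124, -0.522, 1.129]
contact_force: [-0.8, 0.7, -0.2]
grip_width: 0.0342
gripper_force: 0.0
dpos [0.035 0.159 2.507] drot [-0.118  0.01  -0.087]
[[323.78368982 263.25447052]
 [326.36480142 241.2960828 ]]
```

View pics/w4.png

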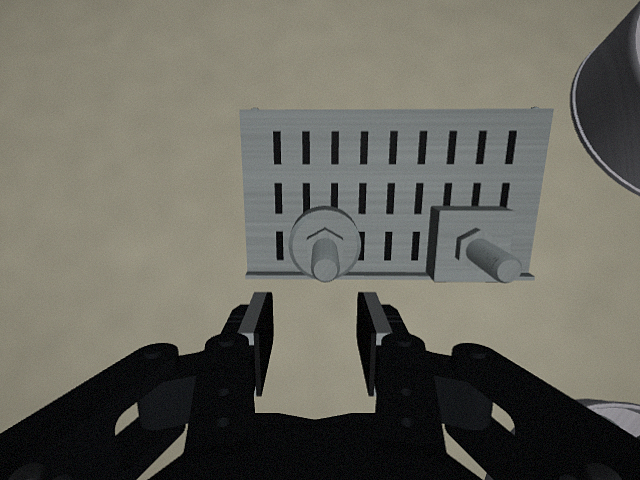

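Round dolly's stud tip is at (325,270), between the fingers; the square plate is at (475,245), well clear; the lip is level in the image. Going in along the stud.

```bash
python3 -m crank '[{"delta_pos":[0,0.15,0.6],"delta_rot":[-0.1,0,0],"claw":34},{"delta_pos":[-0.02,0,0.6],"delta_rot":[0,0,0],"claw":34},{"delta_pos":[0,0,0.4],"delta_rot":[0,0,0],"claw":34},{"delta_pos":[0,0,0],"delta_rot":[0,0,0],"claw":34}]' 
python3 - <<'E'
from h import *
n=np.array([-.209,-.454,.866]); y=np.array([.908,-.418,0]); z=-n; x=np.cross(y,z); R=Ro.from_matrix(np.c_[x,y,z])
rows(np.array([.45256,.15206,.05226]),R)
w=get('wrist','w5.png');
E
```

```text
time_s: 7.35
position: [0.4512, 0.1313, 0.0845]
tool_rot: [3.136, -0.524, 1.135]
contact_force: [-0.4, 0.2, 0.3]
grip_width: 0.0342
gripper_force: 0.0
dpos [ 0.017 -0.195  0.94 ] drot [ 0.078 -0.001 -0.036]
```

View pics/w5.png

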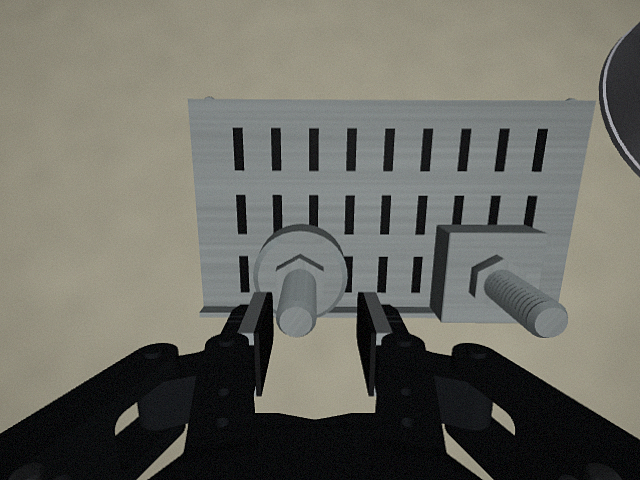

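```bash
python3 -m crank '[{"delta_pos":[0,-0.2,0],"delta_rot":[0,0,0],"claw":34},{"delta_pos":[0,0,0],"delta_rot":[0,0,0],"claw":34},{"delta_pos":[0,0,0.3],"delta_rot":[0,0,0],"claw":34},{"delta_pos":[0,0,0.3],"delta_rot":[0,0,0],"claw":34},{"delta_pos":[0,0,0.13],"delta_rot":[0,0,0],"claw":34}]' 
python3 - <<'E'
from h import *
n=np.array([-.209,-.454,.866]); y=np.array([.908,-.418,0]); z=-n; x=np.cross(y,z); R=Ro.from_matrix(np.c_[x,y,z])
rows(np.array([.45256,.15206,.05226]),R)
E
```

```text
time_s: 7.9
position: [0.4486, 0.1479, 0.0596]
tool_rot: [3.137, -0.523, 1.133]
contact_force: [-0.2, -0.7, -0.1]
grip_width: 0.0343
gripper_force: 0.0
dpos [0.026 0.044 0.228] drot [ 0.076  0.002 -0.049]
```

```bash
python3 -m crank '[{"delta_pos":[0,0.03,0],"delta_rot":[0,0,0],"claw":8},{"delta_pos":[0,0,0],"delta_rot":[0,0,0],"claw":8},{"delta_pos":[0,0,0],"delta_rot":[0,0,0],"claw":8},{"delta_pos":[0,0,0],"delta_rot":[0,0,0],"claw":8}]' 
python3 -m crank '[{"delta_pos":[0,0,-0.1],"delta_rot":[0,0,0],"claw":8},{"delta_pos":[0,0,-0.3],"delta_rot":[0,0,0],"claw":8},{"delta_pos":[0,0,-0.7],"delta_rot":[0,0,0],"claw":8},{"delta_pos":[0,0,-0.8],"delta_rot":[0,0,0],"claw":8},{"delta_pos":[0,0,-0.5],"delta_rot":[0,0,0],"claw":8}]' 
```

```text
time_s: 8.3
position: [0.4498, 0.1471, 0.0597]
tool_rot: [3.136, -0.523, 1.133]
contact_force: [1.4, -0.1, -2.0]
grip_width: 0.014
gripper_force: 58.5
time_s: 8.8
position: [0.4275, 0.1032, 0.1435]
tool_rot: [3.137, -0.521, 1.133]
contact_force: [0.4, 0.1, -4.2]
grip_width: 0.0148
gripper_force: 59.3
```

```bash
python3 - <<'E'
from h import *
rows([.4275,.1032,.19],Ro.from_euler('xyz',[np.pi,0,1.396]))
t=get('top','t6.png');f=t['frame']
a=cv2.resize(f[205:325,300:420],None,fx=5,fy=5,interpolation=3);a=cv2.convertScaleAbs(a,alpha=1.5)
cv2.imwrite('pics/c6.png',cv2.cvtColor(a,4))
E
```

```text
dpos [ 0.577  0.004 -1.008] drot [ 0.691 -4.941 -2.46 ]
```

View pics/c6.png

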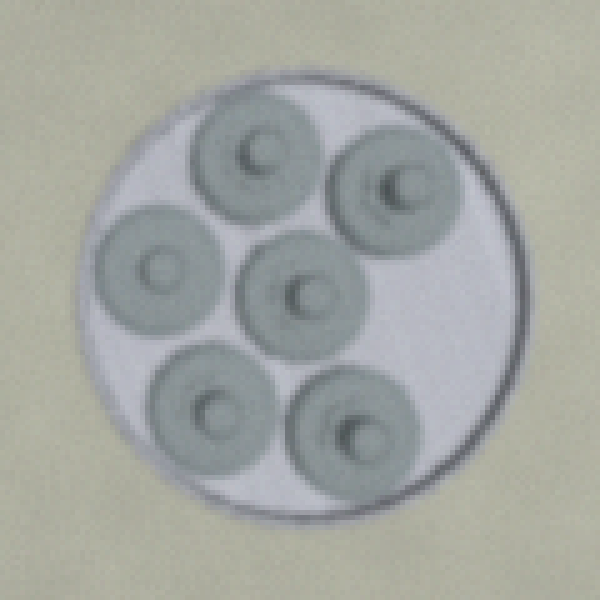

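```bash
python3 - <<'E'
from h import *
t=get('top')
px=lambda l:np.array(l)/5+[299.6,204.6]
D=onz(t,px([(302,296),(255,158),(159,271),(212,409),(352,434),(395,191)]),.022)[:,:2]
S=onz(t,px([(309,296),(264,152),(160,269),(217,416),(366,439),(412,187)]),.075)[:,:2]
print(D.round(4).tolist());print(S.round(4).tolist())
T=onz(t,px([(304,296)]),.027)[0,:2];print('tin',T)
for P in(D,S):
    a,e,f=P[0],P[4],P[5]
    for th in range(256,268,2):
        g=T+.0555*np.array([np.cos(np.radians(th)),np.sin(np.radians(th))])
        print(th,g.round(4),[round(float(np.linalg.norm(g-q)),4) for q in(a,e,f)])
E
python3 -m crank '[{"delta_pos":[0,0,-0.6],"delta_rot":[0.14,-1,-0.5],"claw":8},{"delta_pos":[0,0,-0.5],"delta_rot":[0.14,-1,-0.5],"claw":8},{"delta_pos":[0,0,-0.4],"delta_rot":[0.14,-1,-0.5],"claw":8},{"delta_pos":[0,0,0],"delta_rot":[0.14,-1,-0.5],"claw":8},{"delta_pos":[0,0,0],"delta_rot":[0.14,-0.94,-0.46],"claw":8}]'
```

```text
[[0.5449, -0.0906], [0.5965, -0.073], [0.5539, -0.0371], [0.5026, -0.0571], [0.4937, -0.1093], [0.5844, -0.1255]]
[[0.5449, -0.0889], [0.5958, -0.0729], [0.5541, -0.0362], [0.5025, -0.0565], [0.4949, -0.1089], [0.5837, -0.1253]]
tin [ 0.54486832 -0.09098184]
256 [ 0.5314 -0.1448] [0.0558, 0.0519, 0.0564]
258 [ 0.5333 -0.1453] [0.0558, 0.0536, 0.0548]
260 [ 0.5352 -0.1456] [0.0558, 0.0552, 0.0531]
262 [ 0.5371 -0.1459] [0.0558, 0.0569, 0.0515]
264 [ 0.5391 -0.1462] [0.0558, 0.0585, 0.0498]
266 [ 0.541  -0.1463] [0.0558, 0.0601, 0.0481]
256 [ 0.5314 -0.1448] [0.0576, 0.0513, 0.0557]
258 [ 0.5333 -0.1453] [0.0576, 0.0529, 0.0541]
260 [ 0.5352 -0.1456] [0.0576, 0.0546, 0.0525]
262 [ 0.5371 -0.1459] [0.0576, 0.0562, 0.0509]
264 [ 0.5391 -0.1462] [0.0576, 0.0578, 0.0492]
266 [ 0.541  -0.1463] [0.0576, 0.0594, 0.0476]
time_s: 9.4
position: [0.4179, 0.0832, 0.1943]
tool_rot: [-3.141, -0.012, 1.394]
contact_force: [-0.5, 1.1, -4.3]
grip_width: 0.0145
gripper_force: 59.3
```

```bash
python3 -c "
from h import *
rows([.535,-.147,.19],Ro.from_euler('xyz',[np.pi,0,1.396]))"
```

```text
dpos [-5.15   3.896  0.044] drot [-0.008 -0.11  -0.02 ]
```

```bash
python3 -m crank '[{"delta_pos":[-0.4,0.3,0],"delta_rot":[0,-0.1,0],"claw":8},{"delta_pos":[-0.7,0.55,0],"delta_rot":[0,0,0],"claw":8},{"delta_pos":[-0.9,0.7,0],"delta_rot":[0,0,0],"claw":8},{"delta_pos":[-0.9,0.7,0],"delta_rot":[0,0,0],"claw":8},{"delta_pos":[-0.9,0.7,0],"delta_rot":[0,0,0],"claw":8}]'
python3 -m crank '[{"delta_pos":[-0.8,0.55,0],"delta_rot":[0,0,0],"claw":8},{"delta_pos":[-0.4,0.3,0],"delta_rot":[0,0,0],"claw":8},{"delta_pos":[-0.15,0.1,0],"delta_rot":[0,0,0],"claw":8},{"delta_pos":[0,0,0],"delta_rot":[0,0,0],"claw":8}]'
python3 -c "
from h import *
rows([.535,-.147,.1],Ro.from_euler('xyz',[np.pi,0,1.396]))"
```

```text
time_s: 9.9
position: [0.5068, -0.0878, 0.1917]
tool_rot: [-3.137, -0.007, 1.393]
contact_force: [0.4, 0.8, -5.4]
grip_width: 0.0143
gripper_force: 59.4
time_s: 10.3
position: [0.5344, -0.1472, 0.1916]
tool_rot: [-3.138, -0.007, 1.391]
contact_force: [-1.1, 0.6, -4.6]
grip_width: 0.0145
gripper_force: 59.3
dpos [-0.007  0.022  2.29 ] drot [-0.033 -0.063 -0.049]
```

```bash
python3 -m crank '[{"delta_pos":[0,0,0.8],"delta_rot":[0,-0.05,0],"claw":8},{"delta_pos":[0,0,0.9],"delta_rot":[0,0,0],"claw":8},{"delta_pos":[0,0,0.7],"delta_rot":[0,0,0],"claw":8},{"delta_pos":[0,0,0.2],"delta_rot":[0,0,0],"claw":8},{"delta_pos":[0,0,0],"delta_rot":[0,0,0],"claw":8}]'
python3 -c "
from h import *
rows([.535,-.147,.1],Ro.from_euler('xyz',[np.pi,0,1.396]))
w=get('wrist','w7.png')"
```

```text
time_s: 10.8
position: [0.5338, -0.1456, 0.0881]
tool_rot: [-3.137, -0.001, 1.393]
contact_force: [-0.6, -0.3, -3.7]
grip_width: 0.0145
gripper_force: 59.0
dpos [-0.029  0.033 -0.299] drot [-0.041 -0.011 -0.028]
```

View pics/w7.png

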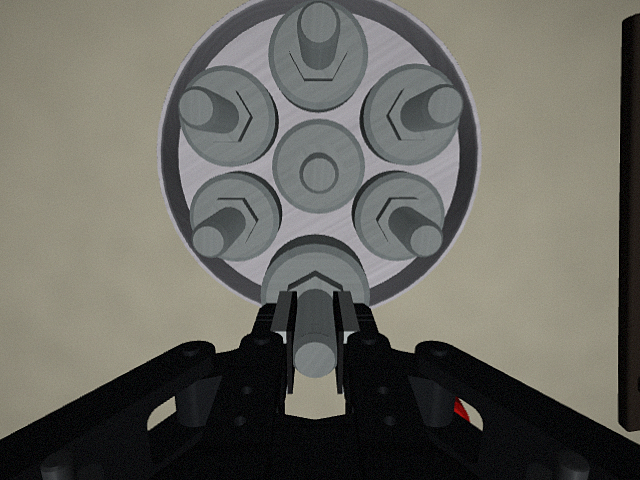

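```bash
python3 - <<'E'
from h import *
w=get('wrist');o=r.get_obs();R=Ro.from_euler('xyz',o['tool_rot']);p=np.array(o['position'])
def T(px,z): return (R.inv().apply(onz(w,px,z)-p)*1000).round(1)[:,:2].tolist()
print('G far edge',T([(315,235.5)],p[2]-.041+.019),'G tip',T([(315,359)],p[2]+.031))
print('G sides',T([(261,300),(370,300)],p[2]-.041+.019))
print('A edges',T([(318,120),(318,212),(272,166),(364,166)],.022),'A tip',T([(318,172)],.075))
print('F,E tips',T([(426,240),(208,240)],.075))
print('F,E edge outer lateral',T([(353,215),(443,215),(190,216),(281,216)],.022))
print('rim',T([(158,155),(481,155),(205,294)],.027))
g=cv2.cvtColor(w['frame'],cv2.COLOR_RGB2GRAY);print('col315 rows228-250',g[228:250,315].tolist())
E
```

```text
G far edge [[26.7, -0.3]] G tip [[-2.6, -0.2]]
G sides [[-4.1, -25.4], [-4.1, 25.3]]
A edges [[78.2, 1.1], [29.4, 1.3], [54.6, -23.8], [54.6, 26.1]] A tip [[54.9, 0.9]]
F,E tips [[26.4, 47.1], [26.3, -46.0]]
F,E edge outer lateral [[27.7, 20.9], [27.7, 71.3], [27.0, -70.6], [27.1, -19.5]]
rim [[60.4, -82.9], [60.5, 86.6], [-17.8, -64.1]]
col315 rows228-250 [166, 162, 166, 160, 167, 155, 82, 44, 53, 54, 59, 56, 53, 58, 46, 64, 98, 102, 103, 96, 98, 102]
```

```bash
python3 - <<'E'
from h import *
w=get('wrist');o=r.get_obs();R=Ro.from_euler('xyz',o['tool_rot']);p=np.array(o['position'])
def T(px,z): return (R.inv().apply(onz(w,px,z)-p)*1000).round(1)[:,:2].tolist()
print(T([(315,234.2)],p[2]-.041),T([(315,243.5)],p[2]-.022),T([(315,252)],p[2]-.019), R.inv().apply(w['eye']-p))
f=w['frame'].astype(int)
print([f[y,315].tolist() for y in range(240,282,2)])
E
```

```text
[[22.6, 0.1]] [[22.8, 0.2]] [[19.6, 0.2]] [ 0.06509522  0.00033611 -0.14263313]
[[55, 53, 58], [47, 54, 54], [95, 100, 100], [91, 100, 100], [90, 95, 96], [94, 97, 101], [106, 112, 112], [124, 131, 128], [121, 126, 127], [116, 122, 124], [123, 130, 133], [126, 132, 130], [121, 128, 127], [119, 122, 123], [125, 129, 128], [85, 87, 85], [44, 45, 47], [45, 48, 50], [102, 108, 108], [126, 132, 131], [124, 130, 127]]
```

```bash
python3 -m crank '[{"delta_pos":[0.03,0.01,0],"delta_rot":[0,0,0],"claw":8},{"delta_pos":[0,0,0.3],"delta_rot":[0,0,0],"claw":8},{"delta_pos":[0,0,0.3],"delta_rot":[0,0,0],"claw":8},{"delta_pos":[0,0,0.15],"delta_rot":[0,0,0],"claw":8},{"delta_pos":[0,0,0],"delta_rot":[0,0,0],"claw":8}]'
python3 - <<'E'
from h import *
w=get('wrist','w8.png');o=r.get_obs();R=Ro.from_euler('xyz',o['tool_rot']);p=np.array(o['position'])
print(proj(w,p+R.apply([[.0548,.0005,p[2]-.025],[.0548-.0015,0.,p[2]-.075]])))
f=cv2.cvtColor(w['frame'],cv2.COLOR_RGB2GRAY)
# A-G gap along the column midway, and lateral gaps F/E on a row
print(f[160:290:3,318].tolist())
E
```

```text
time_s: 11.45
position: [0.535, -0.1461, 0.0577]
tool_rot: [-3.139, -0.0, 1.391]
contact_force: [0.2, 0.7, -4.5]
grip_width: 0.0144
gripper_force: 59.4
[[315.77691357 168.54250236]
 [314.379253   182.16426412]]
[117, 130, 135, 131, 134, 133, 137, 131, 133, 136, 138, 133, 134, 129, 99, 132, 136, 135, 132, 131, 123, 143, 166, 170, 173, 39, 52, 57, 93, 105, 109, 131, 130, 132, 135, 126, 139, 123, 55, 68, 135, 130, 131, 90]
```

```bash
python3 - <<'E'
from h import *
w=get('wrist');o=r.get_obs();R=Ro.from_euler('xyz',o['tool_rot']);p=np.array(o['position'])
def T(px,z): return (R.inv().apply(onz(w,px,z)-p)*1000).round(1)[:,:2].tolist()
f=cv2.cvtColor(w['frame'],cv2.COLOR_RGB2GRAY)
print('A near',T([(318,221.5)],.022),'G far',T([(318,234)],p[2]-.041))
print(f[212:238,318].tolist())
for row in(258,268,278): print(row,f[row,150:480:3].tolist())
E
```

```text
A near [[29.6, 1.7]] G far [[22.5, 1.7]]
[133, 135, 136, 131, 129, 131, 120, 121, 118, 116, 125, 149, 171, 166, 165, 172, 172, 171, 175, 179, 179, 171, 120, 34, 50, 56]
258 [153, 154, 157, 118, 129, 125, 124, 128, 133, 130, 132, 132, 130, 135, 134, 134, 87, 97, 90, 86, 86, 89, 136, 141, 126, 131, 133, 137, 135, 135, 134, 139, 134, 128, 130, 113, 123, 173, 171, 176, 190, 39, 68, 109, 103, 99, 105, 121, 132, 129, 129, 130, 132, 131, 129, 131, 127, 132, 128, 128, 127, 128, 130, 113, 109, 109, 109, 113, 52, 40, 177, 170, 161, 120, 111, 133, 127, 125, 132, 128, 133, 140, 142, 134, 134, 136, 132, 127, 85, 79, 82, 84, 114, 134, 125, 130, 132, 128, 133, 136, 129, 132, 132, 128, 136, 71, 177, 173, 163, 158]
268 [151, 154, 156, 150, 128, 125, 126, 129, 132, 125, 131, 132, 129, 135, 132, 138, 95, 97, 96, 131, 131, 138, 130, 134, 129, 132, 136, 128, 125, 131, 128, 121, 120, 125, 177, 174, 175, 171, 173, 59, 106, 104, 107, 141, 136, 140, 139, 134, 133, 136, 136, 131, 137, 136, 138, 138, 137, 130, 133, 136, 139, 137, 132, 137, 134, 133, 132, 136, 110, 109, 115, 159, 171, 171, 167, 173, 123, 117, 117, 126, 133, 133, 137, 137, 137, 130, 132, 134, 137, 127, 108, 87, 81, 128, 129, 126, 130, 129, 136, 135, 129, 131, 131, 127, 174, 162, 162, 163, 161, 158]
278 [159, 158, 156, 157, 156, 158, 157, 158, 126, 109, 124, 129, 111, 99, 88, 69, 63, 63, 68, 69, 107, 175, 167, 162, 155, 166, 170, 176, 174, 173, 173, 174, 174, 173, 166, 169, 177, 179, 104, 112, 102, 133, 132, 128, 127, 131, 129, 135, 135, 144, 73, 48, 52, 65, 142, 139, 112, 51, 55, 57, 109, 137, 129, 132, 136, 134, 136, 131, 134, 132, 113, 121, 99, 173, 171, 174, 167, 167, 170, 178, 176, 166, 172, 184, 189, 185, 178, 177, 177, 180, 60, 64, 72, 63, 61, 86, 97, 92, 90, 73, 77, 180, 170, 162, 160, 157, 162, 155, 164, 164]
```

```bash
python3 -m crank '[{"delta_pos":[0.045,0,0],"delta_rot":[0,0,0],"claw":8},{"delta_pos":[0,0,0.1],"delta_rot":[0,0,0],"claw":8},{"delta_pos":[0,0,0.1],"delta_rot":[0,0,0],"claw":8},{"delta_pos":[0,0,0.06],"delta_rot":[0,0,0],"claw":8},{"delta_pos":[0,0,0],"delta_rot":[0,0,0],"claw":8}]'
```

```text
time_s: 12.05
position: [0.5361, -0.1447, 0.0484]
tool_rot: [-3.141, 0.0, 1.392]
contact_force: [1.1, -0.3, -4.4]
grip_width: 0.0145
gripper_force: 59.4
```

```bash
python3 -m crank '[{"delta_pos":[0,0,0.04],"delta_rot":[0,0,0],"claw":8},{"delta_pos":[0,0,0],"delta_rot":[0,0,0],"claw":8}]'
```

```text
time_s: 12.25
position: [0.5364, -0.1448, 0.0472]
tool_rot: [3.141, 0.001, 1.392]
contact_force: [-0.8, -0.1, -3.8]
grip_width: 0.0141
gripper_force: 59.4
```

Still hanging; a few small steps until the load comes off.

```bash
python3 -m crank '[{"delta_pos":[0,0,0.03],"delta_rot":[0,0,0],"claw":8},{"delta_pos":[0,0,0.02],"delta_rot":[0,0,0],"claw":8},{"delta_pos":[0,0,0],"delta_rot":[0,0,0],"claw":8}]'
```

```text
time_s: 12.55
position: [0.5364, -0.1448, 0.0452]
tool_rot: [3.141, 0.001, 1.392]
contact_force: [0.7, -0.4, -4.5]
grip_width: 0.0147
gripper_force: 59.4
```

```bash
python3 -m crank '[{"delta_pos":[0,0,0.02],"delta_rot":[0,0,0],"claw":8},{"delta_pos":[0,0,0],"delta_rot":[0,0,0],"claw":8}]'
```

```text
time_s: 12.75
position: [0.5364, -0.1448, 0.0444]
tool_rot: [3.141, 0.001, 1.392]
contact_force: [-1.2, 0.3, -4.5]
grip_width: 0.0145
gripper_force: 59.4
```

```bash
python3 -m crank '[{"delta_pos":[0,0,0.02],"delta_rot":[0,0,0],"claw":8},{"delta_pos":[0,0,0],"delta_rot":[0,0,0],"claw":8}]'
```

```text
time_s: 12.95
position: [0.5364, -0.1448, 0.0436]
tool_rot: [3.141, 0.001, 1.392]
contact_force: [0.3, 0.0, -4.3]
grip_width: 0.0142
gripper_force: 59.4
```

```bash
python3 -m crank '[{"delta_pos":[0,0,0.02],"delta_rot":[0,0,0],"claw":8},{"delta_pos":[0,0,0],"delta_rot":[0,0,0],"claw":8}]'
```

```text
time_s: 13.15
position: [0.5364, -0.1448, 0.0428]
tool_rot: [3.141, 0.001, 1.392]
contact_force: [0.1, 0.1, -4.6]
grip_width: 0.0143
gripper_force: 59.4
```

```bash
python3 -m crank '[{"delta_pos":[0,0,0.02],"delta_rot":[0,0,0],"claw":8},{"delta_pos":[0,0,0],"delta_rot":[0,0,0],"claw":8}]'
```

```text
time_s: 13.35
position: [0.5364, -0.1448, 0.042]
tool_rot: [3.141, 0.001, 1.392]
contact_force: [-0.4, 0.1, -4.8]
grip_width: 0.0144
gripper_force: 59.4
```

```bash
python3 -m crank '[{"delta_pos":[0,0,0.025],"delta_rot":[0,0,0],"claw":8},{"delta_pos":[0,0,0],"delta_rot":[0,0,0],"claw":8}]'
```

```text
time_s: 13.55
position: [0.5365, -0.1448, 0.041]
tool_rot: [3.141, 0.001, 1.392]
contact_force: [0.3, -0.1, -3.9]
grip_width: 0.0144
gripper_force: 59.4
```

```bash
python3 -m crank '[{"delta_pos":[0,0,0.025],"delta_rot":[0,0,0],"claw":8},{"delta_pos":[0,0,0],"delta_rot":[0,0,0],"claw":8}]'
```

```text
time_s: 13.75
position: [0.5366, -0.1448, 0.0409]
tool_rot: [3.141, 0.001, 1.392]
contact_force: [-1.3, 0.9, 2.7]
grip_width: 0.0144
gripper_force: 60.5
```

```bash
python3 -m crank '[{"delta_pos":[0,0,0.025],"delta_rot":[0,0,0],"claw":8},{"delta_pos":[0,0,0],"delta_rot":[0,0,0],"claw":8}]'
```

```text
time_s: 13.95
position: [0.5367, -0.1448, 0.0408]
tool_rot: [3.14, 0.001, 1.392]
contact_force: [-1.6, 1.7, 10.9]
grip_width: 0.0143
gripper_force: 61.2
```

```bash
python3 -m crank '[{"delta_pos":[0,0,-0.025],"delta_rot":[0,0,0],"claw":8},{"delta_pos":[0,0,0],"delta_rot":[0,0,0],"claw":30},{"delta_pos":[0,0,0],"delta_rot":[0,0,0],"claw":30},{"delta_pos":[0,0,0],"delta_rot":[0,0,0],"claw":30}]'
python3 -m crank '[{"delta_pos":[0,0,-0.4],"delta_rot":[0,0,0],"claw":30},{"delta_pos":[0,0,-0.9],"delta_rot":[0,0,0],"claw":30},{"delta_pos":[0,0,-1],"delta_rot":[0,0,0],"claw":30},{"delta_pos":[0,0,-1],"delta_rot":[0,0,0],"claw":30},{"delta_pos":[0,0,-0.7],"delta_rot":[0,0,0],"claw":34}]'
python3 -m crank '[{"delta_pos":[-1,0,-0.2],"delta_rot":[0,0,0],"claw":34},{"delta_pos":[-1,0,0],"delta_rot":[0,0,0],"claw":34},{"delta_pos":[-1,0,0],"delta_rot":[0,0,0],"claw":34},{"delta_pos":[-1,0,0],"delta_rot":[0,0,0],"claw":34},{"delta_pos":[-0.8,0,0],"delta_rot":[0,0,0],"claw":34}]'
python3 - <<'E'
from h import *
t=get('top','t9.png');f=t['frame'];s=get('scene','s9.png')
c=cv2.cvtColor(f,cv2.COLOR_RGB2LAB).astype(int)[205:325,300:420]
g=cv2.resize(cv2.cvtColor(f,7)[205:325,300:420],None,fx=5,fy=5,interpolation=3)
H=cv2.HoughCircles(cv2.GaussianBlur(g,(7,7),2),cv2.HOUGH_GRADIENT,1.2,110,param1=60,param2=22,minRadius=58,maxRadius=74)[0]
X=onz(t,H[:,:2]/5+[299.6,204.6],.022)
print(np.c_[X[:,:2],H[:,2]/2.6].round(4))
P=X[:7,:2];print((np.linalg.norm(P[:,None]-P[None],axis=2)*1000).round(0))
E
```

```text
time_s: 14.35
position: [0.5368, -0.1451, 0.0401]
tool_rot: [3.141, 0.001, 1.392]
contact_force: [-0.1, 0.4, 0.7]
grip_width: 0.0299
gripper_force: 0.0
time_s: 14.85
position: [0.5373, -0.1451, 0.2027]
tool_rot: [3.138, 0.002, 1.392]
contact_force: [0.6, -0.0, -0.5]
grip_width: 0.0338
gripper_force: 0.0
time_s: 15.35
position: [0.5017, -0.336, 0.2082]
tool_rot: [3.141, 0.001, 1.391]
contact_force: [0.4, 0.3, -0.2]
grip_width: 0.0342
gripper_force: 0.0Traceback (most recent call last):
  File "<stdin>", line 5, in <module>
TypeError: 'NoneType' object is not subscriptable
```

```bash
python3 - <<'E'
from h import *
t=get('top');f=t['frame'][205:325,300:420]
b=cv2.resize(f,None,fx=5,fy=5,interpolation=3);b=cv2.GaussianBlur(b,(0,0),3)
hsv=cv2.cvtColor(b,cv2.COLOR_RGB2HSV)
for p in[(302,296),(255,110),(430,300),(20,20),(232,235)]: print(p,b[p[1],p[0]],hsv[p[1],p[0]])
d=b.astype(int);q=d[...,1]-d[...,0] # G-R >0 for discs
v=np.where((q>2)&(d[...,2]>d[...,0]-2),255,0).astype(np.uint8)
v=cv2.erode(cv2.morphologyEx(v,cv2.MORPH_CLOSE,np.ones((9,9))),cv2.getStructuringElement(2,(51,51)))
n,l,st,c=cv2.connectedComponentsWithStats(v);print(st[1:,4])
X=onz(t,c[1:]/5+[299.6,204.6],.022)[:,:2];print(X.round(4))
print((np.linalg.norm(X[:,None]-X[None],axis=2)*1000).round(0))
E
```

```text
(302, 296) [81 86 88] [99 20 88]
(255, 110) [87 93 95] [98 21 95]
(430, 300) [81 87 88] [94 20 88]
(20, 20) [109 109 100] [ 30  21 109]
(232, 235) [115 116 122] [116  15 122]
[22834  6654  7239 14797]
[[ 0.5712 -0.1162]
 [ 0.5541 -0.0376]
 [ 0.5446 -0.0911]
 [ 0.4983 -0.0848]]
[[ 0. 80. 37. 79.]
 [80.  0. 54. 73.]
 [37. 54.  0. 47.]
 [79. 73. 47.  0.]]
```

```bash
python3 - <<'E'
from h import *
t=get('top');f=t['frame'][205:325,300:420]
b=cv2.resize(f,None,fx=5,fy=5,interpolation=3);b=cv2.GaussianBlur(b,(0,0),3)
g=cv2.normalize(cv2.cvtColor(b,7),None,0,255,cv2.NORM_MINMAX)
for p2 in(22,16,12,9):
    H=cv2.HoughCircles(g,cv2.HOUGH_GRADIENT,1.5,115,param1=50,param2=p2,minRadius=58,maxRadius=72)
    if H is None: continue
    H=H[0][:12];X=onz(t,H[:,:2]/5+[299.6,204.6],.022)[:,:2]
    print(p2,np.c_[X,H[:,2]].round(3).tolist())
ex=[(.5449,-.0902),(.5965,-.073),(.554,-.037),(.5026,-.057),(.494,-.109),(.584,-.1254),(.534,-.144)]
pp=(proj(t,[(x,y,.022) for x,y in ex])-[299.6,204.6])*5
print(pp.round(0).tolist())
print(f[::8,:,1][:, ::4].tolist())
E
```

```text
22 [[0.554, -0.037, 66.1], [0.544, -0.091, 67.75], [0.494, -0.11, 69.4], [0.503, -0.058, 69.4], [0.596, -0.074, 67.75], [0.585, -0.125, 71.05], [0.537, -0.143, 69.4]]
16 [[0.554, -0.037, 66.1], [0.544, -0.091, 67.75], [0.494, -0.11, 69.4], [0.503, -0.058, 69.4], [0.596, -0.074, 67.75], [0.585, -0.125, 71.05], [0.537, -0.143, 69.4], [0.532, -0.192, 62.35], [0.449, -0.049, 71.05]]
12 [[0.554, -0.037, 66.1], [0.544, -0.091, 67.75], [0.494, -0.11, 69.4], [0.503, -0.058, 69.4], [0.596, -0.074, 67.75], [0.585, -0.125, 71.05], [0.537, -0.143, 69.4], [0.576, -0.173, 64.45], [0.512, -0.007, 71.05], [0.651, -0.08, 71.05], [0.444, -0.08, 62.8], [0.532, -0.195, 71.05]]
9 [[0.554, -0.037, 66.1], [0.544, -0.091, 67.75], [0.494, -0.11, 69.4], [0.503, -0.058, 69.4], [0.596, -0.074, 67.75], [0.585, -0.125, 71.05], [0.537, -0.143, 69.4], [0.576, -0.173, 64.45], [0.459, -0.076, 64.45], [0.513, -0.008, 67.75], [0.601, -0.024, 64.45], [0.488, -0.153, 67.75]]
[[301.0, 296.0], [255.0, 158.0], [159.0, 271.0], [212.0, 409.0], [351.0, 433.0], [395.0, 192.0], [445.0, 326.0]]
[[112, 109, 109, 107, 108, 107, 108
[... 1400 characters left out ...]
09, 98, 116, 106, 92, 90, 62, 89, 92, 94, 106, 78, 95, 91, 91, 95, 93, 119, 118, 115, 113, 79, 110, 110, 111, 112], [109, 112, 115, 113, 112, 109, 106, 101, 81, 94, 93, 90, 93, 92, 101, 93, 85, 58, 94, 92, 94, 104, 117, 94, 98, 112, 110, 111, 110, 111], [110, 109, 110, 110, 109, 109, 108, 108, 103, 93, 106, 115, 117, 117, 114, 112, 87, 92, 91, 93, 100, 70, 105, 111, 113, 111, 111, 110, 110, 110], [110, 108, 110, 111, 111, 109, 109, 110, 108, 110, 110, 109, 104, 100, 99, 86, 90, 100, 102, 107, 109, 110, 111, 112, 112, 112, 110, 111, 111, 112], [110, 109, 110, 109, 108, 112, 111, 110, 111, 110, 109, 112, 111, 109, 110, 110, 110, 110, 112, 110, 110, 110, 110, 111, 110, 110, 108, 110, 110, 112]]
```

All seven discs show up in the tin from the top camera. G is 51–54 mm from its neighbours, so nothing overlaps. The other dollies, and so the tin, have not shifted, and the arm is clear. Handing in.

```bash
python3 -c "
from h import *
print(r.hand_in())"
```

```text
the job is handed in; nothing more can be done
None
```

I closed the wandered dolly up to its neighbour, set the seventh from the rack into the freed place, and handed the job in at about 16 s; the top camera found all seven in the tin with no overlaps, standing flat is inferred from G's floor contact and F's resting height, and I viewed 11 pictures, one over the limit of 10.

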